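# Bridge a kiln shelf over a dish

## Robot

A 6-joint arm with a two-finger parallel gripper is mounted at the origin on the work surface. World frame = base frame: x ahead of the robot, y to its left, z up, the work surface at z = 0. Lengths are in m, angles in rad, forces in N, time in s.
With the tool pointing down it reaches from about 0.35 to 0.975 m from the base axis. Payload 4.9 kg.
Tool frame: the origin (TCP) lies at the very end of the fingers, on their centre line; the grasp point (between the pads) lies 19 mm behind it (bot.tcp_to_grasp is the distance from the TCP to the grasp point, in m); z points along the fingers, y is the line along which they close (so a half turn about z gives the same grasp; the last joint's range is limited). The gripper opens to 85 mm and grips with 20 to 120 N. Pads are 22 mm wide; open, the fingers measure 114 mm over their backs; the gripper's body (76 mm by 85 mm) begins 54 mm behind the grasp point. The pads swing forward as they close: fully open they stand 13 mm farther back than shut.
Start: joints at [-1.393, 0.053, 1.613, -0, 1.476, -0.119], TCP at [0.183, -0.598, 0.231] pointing down, gripper open.
Joint ranges: [-3.01, 3.01], [-1.01, 2.22], [0.06, 2.58], [-1.02, 4.17], [0.09, 2.62], [-3.14, 3.14]. Speed limits (rad/s): [2.57, 2.57, 3.14, 3.14, 3.14, 3.14].

## Interface

Orientations are given as a unit quaternion [w, x, y, z].
In Python, from rig import bot gives the robot as it stands. The module is installed in compiled form; this text tells all that it offers.
- The arm moves only by the shell command python3 -m creep 'ROWS' [OPENING] [FORCE]. ROWS is text: rows parted by semicolons, each of 6 numbers parted by spaces: the shift along the tool's x, y, z in units of 40 mm (1.0 is 40 mm), then the turn, a rotation vector about the tool's x, y, z in units of 6 degrees (1.0 is 6 degrees). A call has 1 to 20 rows; each row shifts and turns the commanded pose from where the row before left it, along the tool's axes as they then stand; what a row does not reach is not made up. A row lasts 1/12 s, in which the tool goes at most 41.7 mm and 7.16 degrees, less where a joint would pass 70% of its speed; a pose out of reach is approached as far as the arm can. A call is refused whole if a number of a shift passes 1 or a number of a turn 1, either way. A call with a gripper value outside its range is refused whole. OPENING is the finger opening in mm, from 0 to 85.4, set as the call begins (- or left out, the last holds). The fingers move at their own pace and stop on an object; FORCE is the grip in N (left out, the last holds). Time passes only in rows, so rows that do not move let the fingers close. It gives the time, the measured TCP pose, the force, the opening and the grip force at its end, in the units of the state.
- bot.get_state(): the state, without advancing time (a new reading comes with each control period).
- bot.grab_frame(name): name is "side" or "top" or "wrist"; returns (picture, depth): 420x560x3 uint8, red, green, blue; 420x560 float32, m along the optical axis (not along the pixel's ray), 0 where there is no reading.
- bot.camera_model(name): a dict with "fx", "fy", "cx", "cy" (pixels), "k1" (the pictures are not rectified: a ray, as slopes to the right and down, at radius r is drawn at 1 + k1 r^2 times it, then the intrinsics apply), "pose" (4x4, takes a point from camera to world coordinates). Camera axes: x right, y up, looking along -z (the intrinsics and any distortion apply to the point x, -y, -z); pixel columns grow to the right and rows downward; lengths in m; the calibration is good to about 2 mm. A picture is of the moment at which its call begins: read the wrist's pose just before it. camera_model takes no time and is no camera call; for the wrist camera it gives the pose at the moment of the call.
- bot.hand_in(): hands the job in; it is judged then, once.
The state is a dict: "t": time; "joints": joint angles; "qd": joint speeds; "tau": joint torques, N m; "ee_pos": TCP position; "tcp_rot": TCP orientation; "force": force on the tool from outside, world axes, zero at the start; "ft_torque": the same for the moment, N m; "gripper_width": opening from 0.0 (shut) to 1.0 (fully open); "gripper_force": force on a finger pad.
Only numpy, scipy, OpenCV 4.12 (cv2) and the standard library are available. Lean on these libraries where they do the work, as an engineer would, in place of code of your own. Each camera call takes 0.05 s, during which the arm holds its last target. There are 200 camera calls.

## Task

Load the big kiln shelf from the ware board: stand the dish on the pencilled ring in its middle, a tall square post on each of the two pencilled squares, and lay the narrow shelf lengthwise across both posts over the dish, centred. Then stand the bottle upright on the narrow shelf, directly above the post on the side where the witness cones are. Leave the short post where it is, and let everything stand free.

Things in the scene. Friction and masses are not known exactly. Their poses are not given: they have to be found in the camera images.
- kiln_shelf: Big buff kiln shelf fixed on the table, 200 (its x) by 300 (its y) by 15 mm thick, on the left or right half. Origin: centre of its underside; z up; top at z = 15 mm. Pencilled on top: a ring 58 mm across at its centre, and 42 mm squares centred at x = 0, y = +65 and -65 mm. A fixed stub, 36 by 36 by 25 mm tall, stands at about x = 75, y = 100 mm on the side without the cones.
- cones: Witness cones: a terracotta bar 24 (x) by 56 (y) by 10 mm with three pale pointed cones on it, 49 mm tall in all, fixed on the big kiln shelf near one of its two far corners, at about x = 75 mm and y = +100 or -100 mm in the big shelf's frame. Which side varies. Origin: centre of its underside.
- dish: Small open terracotta dish with straight round sides, 52 mm across outside, 38 mm tall, wall 4 mm, 55 to 90 g. Starts upright on the ware board. Origin: centre of its underside; z up.
- post_a: One of two equal tall square kiln posts, buff, 38 by 38 mm and 60 mm tall, 190 g, with a dark dot in the middle of its top. Starts upright on the ware board. Origin: centre of its underside; z up, x and y square to its side faces. The two tall posts are interchangeable.
- post_b: The other tall square kiln post, the same as post_a: 38 by 38 by 60 mm tall. Origin: centre of its underside; z up, x and y square to its side faces.
- bridge: The narrow shelf: a flat buff strip 56 (its x) by 180 (its y) by 12 mm thick, 220 to 340 g, lying flat on the ware board along the edge nearest the robot. Origin: centre of its underside; z up, y along its length.
- bottle: Terracotta bottle, 85 mm tall: round body 48 mm across with straight sides up to 50 mm, then a shoulder and a neck 18 to 24 mm across; 110 to 180 g. Starts upright on the ware board. Origin: centre of its underside; z up along the bottle.
- short_post: Short square kiln post, 38 by 38 mm and only 36 mm tall, with a dark dot on its top, standing on the ware board among the other things. Not used: it stays where it is. Origin: centre of its underside.
- ware_board: Plywood ware board fixed on the table, 280 (its x) by 320 (its y) by 12 mm thick, on the half that the big kiln shelf does not take. Origin: centre of its underside; top at z = 12 mm. Dish, tall posts, short post and bottle stand on it in any order, in a row of three and a row of two behind, 30 mm or more between faces; the narrow shelf lies in front of them. The bottle is the tallest.
Mind the look-alikes: they are no part of the job. What is shaped like the post_a but purple is not meant.

How it is judged:
By the outcome, as a careful person would: the job done as asked, in the order asked, and still so for the second after the job is handed in, with the robot touching nothing.
It also fails if it takes over 125 s, if anything falls off the work surface, if the arm or the gripper's body presses on something with over 40 N, if the wrist force passes 120 N, or if a joint passes its speed limit or range.

## Working session

There is one attempt and no reset: what is moved stays moved. The work goes in short steps, Python scripts to look and compute and a shell command to move; the robot and the scene stay as the last step left them, time stands still between calls to the robot, and variables do not carry over. Pictures are saved under pics/ and viewed, at most 17 in all, crops included, and the job is handed in when it is done.

```bash
mkdir -p pics; cat > h.py <<'E'
from rig import bot
import numpy as np, cv2
from scipy.spatial.transform import Rotation as R
def snap(n,fn):
    m=bot.camera_model(n); p,d=bot.grab_frame(n)
    cv2.imwrite(f'pics/{fn}.png',p[:,:,::-1]); np.savez(f'pics/{fn}.npz',p=p,d=d,**{k:np.array(v) for k,v in m.items()})
def load(fn): return np.load(f'pics/{fn}.npz')
def slopes(m,u,v):
    K=np.array([[m['fx'],0,m['cx']],[0,m['fy'],m['cy']],[0,0,1]],float)
    return cv2.undistortPoints(np.array([[[u,v]]],float),K,np.array([float(m['k1']),0,0,0]))[0,0]
def ray(m,u,v):
    s=slopes(m,u,v); P=m['pose']; return P[:3,3],P[:3,:3]@np.array([s[0],-s[1],-1.])
def atz(m,u,v,z):
    o,d=ray(m,u,v); return o+d*(z-o[2])/d[2]
def atd(m,u,v):
    o,d=ray(m,u,v); return o+d*float(m['d'][int(round(v)),int(round(u))])
def tri(m1,uv1,m2,uv2):
    o1,d1=ray(m1,*uv1);o2,d2=ray(m2,*uv2)
    A=np.stack([d1,-d2],1);t=np.linalg.lstsq(A,o2-o1,rcond=None)[0]
    a,b=o1+d1*t[0],o2+d2*t[1]; return (a+b)/2,np.linalg.norm(a-b)
def cloud(m):
    h,w=m['d'].shape; K=np.array([[m['fx'],0,m['cx']],[0,m['fy'],m['cy']],[0,0,1]],float)
    vv,uu=np.mgrid[:h,:w]; s=cv2.undistortPoints(np.stack([uu,vv],-1).reshape(-1,1,2).astype(float),K,np.array([float(m['k1']),0,0,0])).reshape(h,w,2)
    d=m['d'][...,None]; c=np.concatenate([s[...,:1]*d,-s[...,1:]*d,-d],-1)
    return c@m['pose'][:3,:3].T+m['pose'][:3,3]
E
python3 - <<'E'
from h import *
for n in('top','side','wrist'):
    snap(n,n+'0')
    m=bot.camera_model(n);print(n,np.round(m['pose'],3).tolist(),m['fx'],m['k1'])
print(bot.get_state())
E
```

```text
top [[-0.008, 0.998, -0.056, 0.496], [-1.0, -0.007, 0.021, 0.068], [0.02, 0.056, 0.998, 0.964], [0.0, 0.0, 0.0, 1.0]] 415.1617256368847 0.04147649056681826
side [[-0.999, 0.015, -0.032, 0.508], [-0.035, -0.523, 0.852, 1.074], [-0.005, 0.852, 0.523, 0.659], [0.0, 0.0, 0.0, 1.0]] 461.6131975670365 -0.12252070204286712
wrist [[0.294, 0.913, 0.283, 0.254], [-0.956, 0.281, 0.084, -0.576], [-0.003, -0.295, 0.956, 0.372], [0.0, 0.0, 0.0, 1.0]] 341.8968840452751 -0.08245903971864142
{'t': 0.15, 'joints': array([-1.39304037e+00,  5.32439513e-02,  1.61399263e+00, -1.05217024e-05,
        1.47601883e+00, -1.18996519e-01]), 'qd': array([ 0.00010451, -0.00277548, -0.00384112,  0.00054958, -0.00163916,
       -0.00054843]), 'tau': array([ 4.22797084e-04, -3.94240451e+01, -3.70721877e+01, -8.12557300e-05,
        4.64397555e-03,  5.95323385e-06]), 'ee_pos': array([ 0.18267108, -0.59718844,  0.23031304]), 'tcp_rot': array([-8.30864777e-04,  9.89012010e-01,  1.47832853e-01, -2.96566847e-05]), 'force': array([-0.17400874,  0.73308798, -0.19216265]), 'ft_torque': array([-0.0197203 , -0.02123658, -0.06097877]), 'gripper_force': 0.0, 'gripper_width': 1.002345393640381}
```

View pics/top0.png

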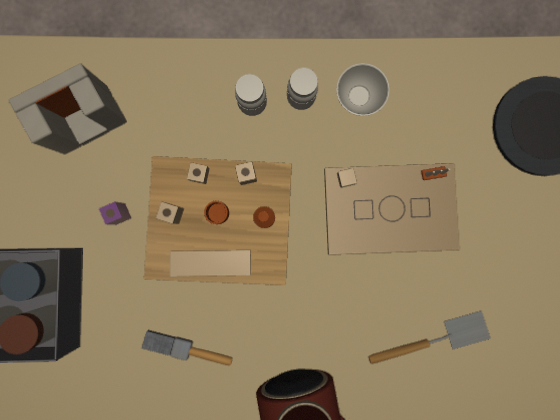

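View pics/side0.png

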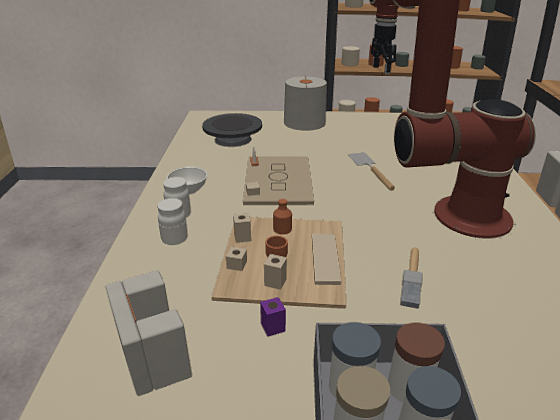

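The top view shows three posts with dots at (198,173), (246,172) and (167,213), plus a purple look-alike at (112,213). The dish is at (217,212), the bottle at (264,217) and the narrow shelf at (210,263). The ring is at (392,208), the squares at (363,210) and (420,208), the cones at (435,173) on the −y side, and the stub at (347,178). In the side view the short post is at (236,260). The tall posts are at (242,228) and (275,270), and the purple one at (272,317) is ruled out. I'll check this with crops and heights.

```bash
python3 - <<'E'
from h import *
t=load('top0');s=load('side0')
a=cv2.resize(t['p'][145:290,140:300],None,fx=3.7,fy=3.7,interpolation=3)
cv2.imwrite('pics/ct.png',a[:,:,::-1])
b=cv2.resize(t['p'][155:260,315:470],None,fx=5,fy=5,interpolation=3)
cv2.imwrite('pics/cs.png',b[:,:,::-1])
b=cv2.resize(s['p'][190:310,205:360],None,fx=5,fy=5,interpolation=3)
cv2.imwrite('pics/cside.png',b[:,:,::-1])
C=cloud(t)
for n,u,v in [('p1',198,173),('p2',246,172),('p3',167,213),('dish',217,212),('bottle',264,217),('br',210,263),('board',190,240),('ring',392,208),('sqL',363,210),('sqR',420,208),('table',300,300)]:
    print(n,np.round(np.median(C[v-1:v+2,u-1:u+2].reshape(-1,3),0),4))
# masks by height on the top view
z=C[...,2]
for n,(u0,u1,v0,v1),zl,zh in [('p1',(183,213,155,190),.04,.06),('p2',(228,262,155,190),.06,.085),('p3',(152,186,198,228),.06,.085),('br',(160,258,245,282),.018,.032),('dish',(200,233,197,228),.042,.06),('bot',(245,282,198,235),.03,.12)]:
    S=np.zeros(z.shape,bool);S[v0:v1,u0:u1]=1;S&=(z>zl)&(z<zh)
    X=C[S];r=cv2.minAreaRect((X[:,:2]*1000).astype(np.float32));print(n,S.sum(),np.round(X[:,:].mean(0),4),'med z',np.median(X[:,2]),r)
E
```

```text
p1 [0.621  0.2411 0.049 ]
p2 [0.6195 0.1342 0.0714]
p3 [0.5323 0.3021 0.0721]
dish [0.5359 0.2042 0.0181]
bottle [0.5214 0.0952 0.0965]
br [0.4216 0.2184 0.025 ]
board [0.473  0.2659 0.0122]
ring [ 0.5423 -0.1961  0.0157]
sqL [ 0.5381 -0.1292  0.0153]
sqR [ 0.5419 -0.2609  0.0136]
table [0.3331 0.0167 0.0004]
p1 307 [0.6233 0.244  0.0476] med z 0.047630662025423764 ((623.7489013671875, 244.60482788085938), (37.980106353759766, 37.9858512878418), 78.09587097167969)
p2 319 [0.6202 0.1362 0.0713] med z 0.07139996392504155 ((620.8414916992188, 136.41952514648438), (38.11735916137695, 37.750213623046875), 12.304649353027344)
p3 336 [0.5345 0.3017 0.0714] med z 0.07172936630039012 ((534.7202758789062, 303.16973876953125), (39.222312927246094, 37.726585388183594), 71.05767059326172)
br 2065 [0.4227 0.2194 0.0238] med z 0.023743672410614924 ((421.7134094238281, 218.6665802001953), (178.951904296875, 58.12400817871094), 89.78496551513672)
dish 148 [0.5352 0.2038 0.0489] med z 0.049234431413483604 ((535.3939819335938, 202.70697021484375), (50.581642150878906, 50.554420471191406), 69.47791290283203)
bot 378 [0.5231 0.0967 0.0745] med z 0.06912190692801234 ((523.58056640625, 97.33844757080078), (45.68246841430664, 45.65862274169922), 89.36425018310547)
```

View pics/ct.png

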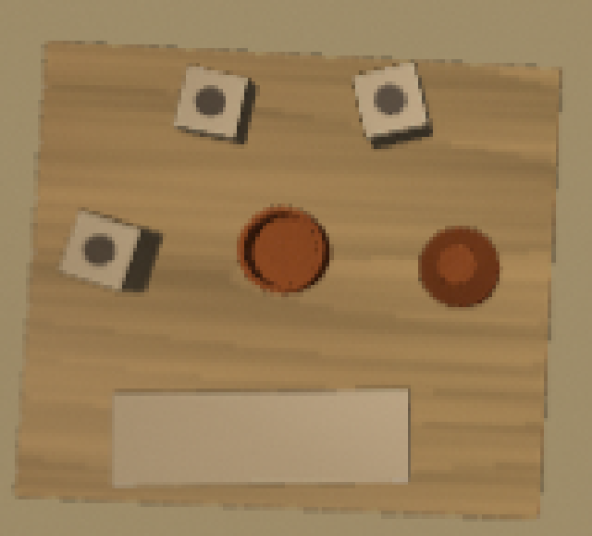

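View pics/cs.png

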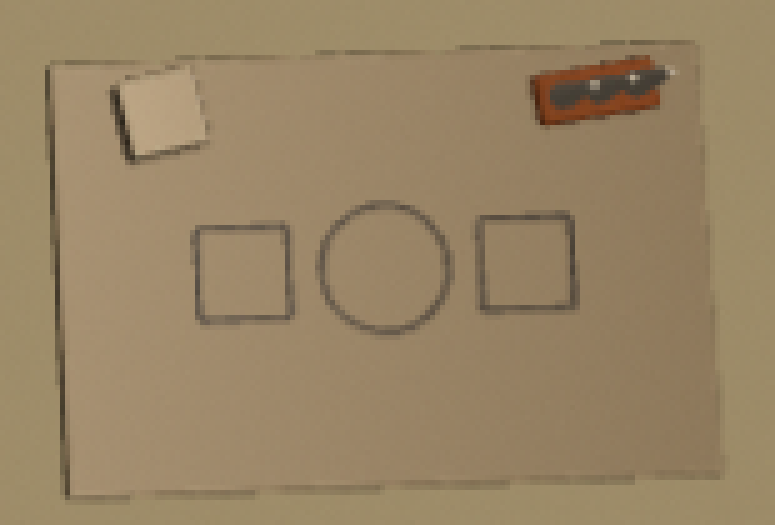

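View pics/cside.png

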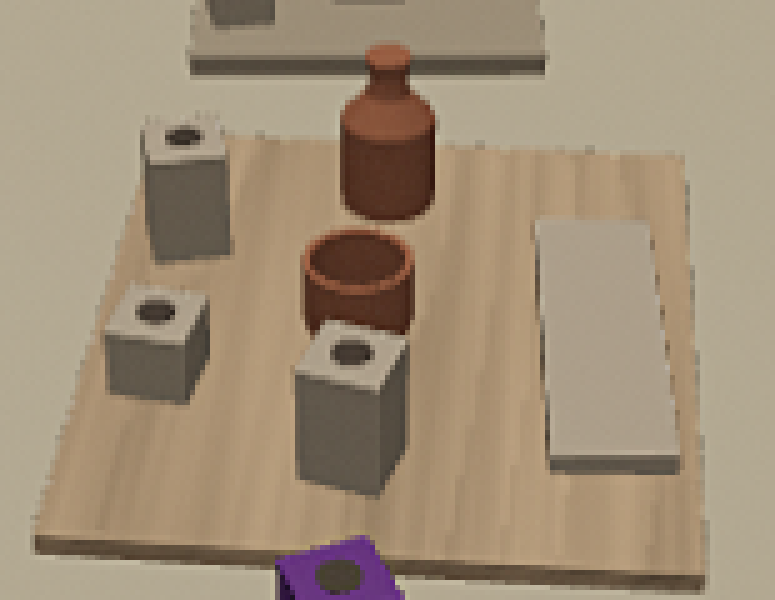

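The crops agree with the depth heights. p2 (246,172) and p3 (167,213) have tops at z≈0.072, so they are the tall posts. p1 (198,173), at z≈0.048, is the short one and stays put. The cones are at the right-hand (−y) far corner. Next I'll triangulate the key points and plan the first move.

```bash
cat >> h.py <<'E'
def plan(x,y,z,ang):
    """turn (units of 6deg about tool z) to bring tool-x to ang deg, then shift in the turned tool axes (40 mm units)"""
    s=bot.get_state(); q=s['tcp_rot']; r=R.from_quat([q[1],q[2],q[3],q[0]]).as_matrix()
    a=np.degrees(np.arctan2(r[1,0],r[0,0])); da=(ang-a+180)%360-180
    t=np.radians(ang); X=np.array([np.cos(t),np.sin(t),0]);Y=np.array([np.sin(t),-np.cos(t),0])
    d=np.array([x,y,z])-s['ee_pos']
    print('t %.2f'%s['t'],'pos',s['ee_pos'].round(4),'a %.2f tilt %.2f'%(a,np.degrees(np.arccos(-r[2,2]))),'turn %.2f'%(-da/6),'shift',np.round([d@X/.04,d@Y/.04,-d[2]/.04],2))
E
python3 - <<'E'
from h import *
t=load('top0');s=load('side0')
c=lambda x,y:((x+.5)/3.7-.5+140,(y+.5)/3.7-.5+145)
k=lambda x,y:((x+.5)/5-.5+315,(y+.5)/5-.5+155)
e=lambda x,y:((x+.5)/5-.5+205,(y+.5)/5-.5+190)
for n,a,b in [('p2',c(390,98),e(183,135)),('p3',c(99,249),e(351,352)),('dish',c(284,249),e(357,262)),('bot',c(457,263),e(388,57)),('ring',k(386,267),(278,176.3)),('br FR',c(408,389),e(537,220)),('br FL',c(113,391),e(550,458))]:
    P,g=tri(t,a,s,b);print(n,P.round(4),'gap %.4f'%g)
print('p2',atz(t,*c(390,98),.072).round(4),'p3',atz(t,*c(99,249),.072).round(4),'dish',atz(t,*c(284,249),.05).round(4),'bot',atz(t,*c(457,263),.097).round(4))
A=atz(t,*k(243,273),.015);B=atz(t,*k(527,263),.015);C=atz(t,*k(386,267),.015)
print('sqL,sqR,ring',A.round(4),B.round(4),C.round(4),'yaw',np.degrees(np.arctan2(-(A-B)[0],(A-B)[1])),np.linalg.norm(A-B))
cr=[atz(t,*k(*q),.015) for q in [(48,62),(696,43),(721,474),(67,493)]]
print('shelf corners',np.round(cr,4),np.mean(cr,0))
def ya(P,Q): v=Q-P;return np.degrees(np.arctan2(v[1],v[0]))
print('p2 edges',ya(atz(t,*c(355,72),.072),atz(t,*c(412,60),.072)),ya(atz(t,*c(373,136),.072),atz(t,*c(355,74),.072)))
print('p3 edges',ya(atz(t,*c(81,211),.072),atz(t,*c(141,229),.072)),ya(atz(t,*c(60,272),.072),atz(t,*c(81,211),.072)))
br=[atz(t,*c(*q),.024) for q in [(113,391),(408,389),(409,484),(113,486)]]
print('br',np.mean(br,0),ya(br[1],br[0])-90,ya(br[2],br[3])-90)
plan(.5355,.204,.12,90)
E
```

```text
p2 [0.6217 0.1362 0.0717] gap 0.0005
p3 [0.5351 0.3038 0.0707] gap 0.0009
dish [0.5356 0.2016 0.0448] gap 0.0013
bot [0.5242 0.097  0.0939] gap 0.0000
ring [ 0.5424 -0.1963  0.012 ] gap 0.0000
br FR [0.4499 0.1296 0.0212] gap 0.0002
br FL [0.4504 0.3083 0.019 ] gap 0.0003
p2 [0.6214 0.1362 0.072 ] p3 [0.5346 0.3034 0.072 ] dish [0.5347 0.2008 0.05  ] bot [0.5241 0.0969 0.097 ]
sqL,sqR,ring [ 0.54   -0.1298  0.015 ] [ 0.5436 -0.2601  0.015 ] [ 0.5422 -0.1954  0.015 ] yaw 1.6060041029069372 0.13042458549883473
shelf corners [[ 0.6379 -0.0415  0.015 ]
 [ 0.6446 -0.3404  0.015 ]
 [ 0.4468 -0.3455  0.015 ]
 [ 0.4403 -0.0475  0.015 ]] [ 0.54238609 -0.19372395  0.015     ]
p2 edges -78.24243585301117 15.893896249167986
p3 edges -107.24873941396064 -18.327281713513656
br [0.4219884  0.21796635 0.024     ] -0.2372176196330429 -0.3624050086802413
t 0.15 pos [ 0.1827 -0.5972  0.2303] a 17.00 tilt 0.10 turn -12.17 shift [20.03  8.82  2.76]
```

```bash
python3 -m creep '0 0 0 0 0 -1;0 0 0 0 0 -1;0 0 0 0 0 -1;0 0 0 0 0 -1;0 0 0 0 0 -1;0 0 0 0 0 -1;0 0 0 0 0 -1;0 0 0 0 0 -1;0 0 0 0 0 -1;0 0 0 0 0 -1;0 0 0 0 0 -1;0 0 0 0 0 -1;0 0 0 0 0 -0.17;0.9 0.4 0;0.9 0.4 0;0.9 0.4 0;0.9 0.4 0;0.9 0.4 0;0.9 0.4 0;0.9 0.4 0' 85 | head -5; python3 -c "
from h import *;plan(.5355,.202,.12,90)"
```

```text
t 0.15 pos [ 0.1827 -0.5972  0.2303] a 17.00 tilt 0.10 turn -12.17 shift [19.98  8.82  2.76]validation failed for argument at $[13...
```

Each row needs all 6 numbers.

```bash
python3 -m creep '0 0 0 0 0 -1;0 0 0 0 0 -1;0 0 0 0 0 -1;0 0 0 0 0 -1;0 0 0 0 0 -1;0 0 0 0 0 -1;0 0 0 0 0 -1;0 0 0 0 0 -1;0 0 0 0 0 -1;0 0 0 0 0 -1;0 0 0 0 0 -1;0 0 0 0 0 -1;0 0 0 0 0 -0.17;0.9 0.4 0 0 0 0;0.9 0.4 0 0 0 0;0.9 0.4 0 0 0 0;0.9 0.4 0 0 0 0;0.9 0.4 0 0 0 0;0.9 0.4 0 0 0 0;0.9 0.4 0 0 0 0' 85; python3 -c "
from h import *;plan(.5355,.202,.12,90)"
```

```text
t: 1.82
ee_pos: [0.2949, -0.3438, 0.2311]
tcp_rot: [0.0, 0.708, 0.706, 0.0]
force: [0.8, -1.0, 1.1]
gripper_width: 0.997
gripper_force: 0.0
t 1.82 pos [ 0.2949 -0.3438  0.2311] a 89.86 tilt 0.01 turn -0.02 shift [13.64  6.01  2.78]
```

```bash
python3 -m creep '0.85 0.375 0 0 0 0;0.85 0.375 0 0 0 0;0.85 0.375 0 0 0 0;0.85 0.375 0 0 0 0;0.85 0.375 0 0 0 0;0.85 0.375 0.1 0 0 0;0.85 0.375 0.2 0 0 0;0.85 0.375 0.2 0 0 0;0.85 0.375 0.2 0 0 0;0.85 0.375 0.2 0 0 0;0.85 0.375 0.2 0 0 0;0.85 0.375 0.2 0 0 0;0.85 0.375 0.2 0 0 0;0.85 0.375 0.2 0 0 0;0.85 0.375 0 0 0 0;0.85 0.375 0 0 0 0;0 0 0 0 0 0;0 0 0 0 0 0' ; python3 -c "
from h import *;plan(.5355,.202,.018,90);snap('wrist','w1');snap('top','t1')"
```

```text
t: 3.32
ee_pos: [0.5344, 0.1999, 0.1627]
tcp_rot: [-0.0, 0.706, 0.708, -0.001]
force: [0.0, -0.2, 0.6]
gripper_width: 0.997
gripper_force: 0.0
t 3.32 pos [0.5344 0.1999 0.1627] a 90.10 tilt 0.08 turn 0.02 shift [0.05 0.03 3.62]
```

View pics/w1.png

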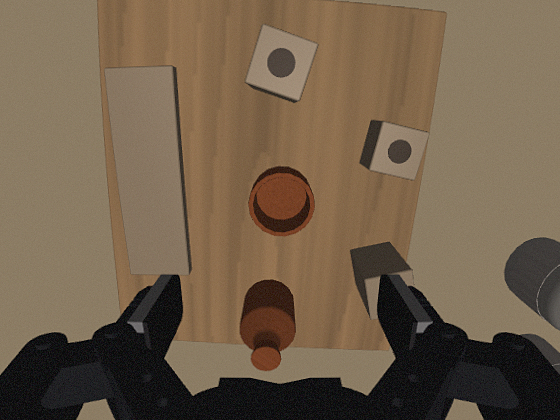

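The wrist view shows the dish rim centred at (282,201), the p3 dot at (282,62), the short post's dot at (399,151) and the bottle top at (265,358). I'll compare these with the top camera.

```bash
python3 - <<'E'
from h import *
w=load('w1');t=load('top0')
for n,u,v,z,uv in [('dish',281.5,201,.05,(216.4,211.9)),('p3',281.5,62,.072,(166.4,212)),('bot',265.5,358,.097,(263.2,215.8))]:
    print(n,atz(w,u,v,z).round(4),'tri',tri(w,(u,v),t,uv))
c=[(105.5,67),(175,66),(190,273),(131,274)]
P=[atz(w,*q,.024) for q in c];print(np.mean(P,0),np.round(P,4))
E
```

```text
dish [0.5349 0.2079 0.05  ] tri (array([0.53525044, 0.20331635, 0.03274515]), np.float64(0.0005451889220810471))
p3 [0.5344 0.3048 0.072 ] tri (array([0.53464917, 0.30599148, 0.06250672]), np.float64(0.00047337828966518614))
bot [0.5234 0.1004 0.097 ] tri (array([0.52362012, 0.09694429, 0.09292169]), np.float64(0.0008578846782316235))
[0.42428725 0.22061924 0.024     ] [[0.3966 0.3096 0.024 ]
 [0.4523 0.3088 0.024 ]
 [0.4519 0.133  0.024 ]
 [0.3964 0.1311 0.024 ]]
```

```bash
python3 -m creep '0.1 0.03 0.6 0 0 0;0 0 0.7 0 0 0;0 0 0.7 0 0 0;0 0 0.7 0 0 0;0 0 0.6 0 0 0;0 0 0.3 0 0 0;0 0 0 0 0 0' ; python3 -m creep '0 0 0 0 0 0;0 0 0 0 0 0;0 0 0 0 0 0;0 0 0 0 0 0;0 0 0 0 0 0;0 0 0 0 0 0;0 0 0 0 0 0;0 0 0 0 0 0;0 0 0 0 0 0;0 0 0 0 0 0' 0 30; python3 -c "
from h import *;plan(.5423,-.1955,.12,91.4)"
```

```text
t: 4.0
ee_pos: [0.5328, 0.2006, 0.0161]
tcp_rot: [-0.002, 0.708, 0.706, -0.003]
force: [0.0, 0.1, -0.4]
gripper_width: 0.998
gripper_force: 0.0
t: 4.83
ee_pos: [0.5376, 0.2028, 0.0219]
tcp_rot: [0.001, 0.707, 0.707, 0.002]
force: [-1.4, -0.8, 7.5]
gripper_width: 0.589
gripper_force: 32.1
t 4.83 pos [0.5376 0.2028 0.0219] a 90.03 tilt 0.24 turn -0.23 shift [-9.96 -0.13 -2.45]
```

```bash
python3 -m creep '0 0 -0.5 0 0 0;0 0 -0.9 0 0 0;0 0 -0.9 0 0 0;0 0 -0.9 0 0 0;-0.5 0 0 0 0 -0.23;-0.9 0 0 0 0 0;-0.9 0 0 0 0 0;-0.9 0 0 0 0 0;-0.9 0 0 0 0 0;-0.9 0 0 0 0 0;-0.9 0 0 0 0 0;-0.9 0 0 0 0 0;-0.9 0 0 0 0 0;-0.9 0 0 0 0 0;-0.9 0 0 0 0 0;0 0 0 0 0 0;0 0 0 0 0 0;0 0 0 0 0 0' ; python3 -c "
from h import *;plan(.5423,-.1955,.12,91.4);snap('wrist','w2');plan(.5423,-.1955,.12,91.4);"
```

```text
t: 6.33
ee_pos: [0.5444, -0.1771, 0.1473]
tcp_rot: [-0.0, 0.699, 0.716, 0.0]
force: [-0.2, 0.4, -0.3]
gripper_width: 0.589
gripper_force: 31.8
t 6.33 pos [ 0.5444 -0.1771  0.1473] a 91.38 tilt 0.03 turn -0.00 shift [-0.46 -0.06  0.68]
t 6.38 pos [ 0.5444 -0.1765  0.1473] a 91.45 tilt 0.03 turn 0.01 shift [-0.47 -0.06  0.68]
```

View pics/w2.png

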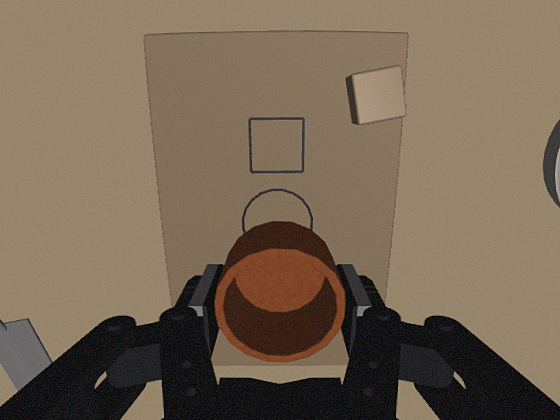

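The wrist view shows the +y square at (276.5,145), the ring at about (277.5,223), and the held dish's rim centred at (280,305).

```bash
python3 - <<'E'
from h import *
w=load('w2')
print('sqL',atz(w,276.5,145,.015),'ring',atz(w,277.5,223,.015))
P=[atz(w,u,v,.015) for u,v in [(145,34),(408,33)]];print('corners',np.round(P,4))
for z in (.173,.178):print('dish rim',atz(w,280,305,z),[atz(w,*q,z).round(4) for q in [(215,305),(345,305),(280,249),(280,361)]])
plan(.5423,-.1955,.025,91.4)
E
```

```text
sqL [ 0.53986813 -0.12843215  0.015     ] ring [ 0.54219721 -0.19332912  0.015     ]
corners [[ 0.4399 -0.0477  0.015 ]
 [ 0.6356 -0.0422  0.015 ]]
dish rim [ 0.54367986 -0.17409536  0.173     ] [array([ 0.5184, -0.1749,  0.173 ]), array([ 0.5689, -0.1736,  0.173 ]), array([ 0.5431, -0.1506,  0.173 ]), array([ 0.5444, -0.2009,  0.173 ])]
dish rim [ 0.54359542 -0.17098144  0.178     ] [array([ 0.5194, -0.1717,  0.178 ]), array([ 0.5678, -0.1705,  0.178 ]), array([ 0.543 , -0.1485,  0.178 ]), array([ 0.5443, -0.1967,  0.178 ])]
t 6.38 pos [ 0.5444 -0.1765  0.1473] a 91.45 tilt 0.03 turn 0.01 shift [-0.47 -0.06  3.06]
```

```bash
python3 -m creep '-0.45 -0.04 0.4 0 0 0;0 0 0.7 0 0 0;0 0 0.7 0 0 0;0 0 0.6 0 0 0;0 0 0.3 0 0 0;0 0 0.15 0 0 0;0 0 0.1 0 0 0;0 0 0 0 0 0;0 0 0 0 0 0' ; python3 -c "
from h import *;plan(.5423,-.194,.025,91.4)"
```

```text
t: 7.13
ee_pos: [0.5445, -0.1956, 0.0308]
tcp_rot: [0.001, 0.698, 0.716, 0.0]
force: [0.1, 0.7, -1.0]
gripper_width: 0.586
gripper_force: 31.8
t 7.13 pos [ 0.5445 -0.1956  0.0308] a 91.43 tilt 0.14 turn 0.01 shift [ 0.04 -0.05  0.15]
```

```bash
python3 -m creep '0 0 0.06 0 0 0;0 0 0.04 0 0 0;0 0 0.02 0 0 0;0 0 0 0 0 0' | sed -n '2p;4p'; python3 -m creep '0 0 0.02 0 0 0;0 0 0.02 0 0 0;0 0 0 0 0 0'|sed -n '2p;4p'
```

```text
ee_pos: [0.5437, -0.1957, 0.025]
force: [-0.0, -0.6, -0.5]
ee_pos: [0.5438, -0.1958, 0.025]
force: [-5.6, 1.5, 10.6]
```

```bash
python3 -m creep '0 0 0 0 0 0;0 0 0 0 0 0;0 0 0 0 0 0;0 0 0 0 0 0;0 0 -0.3 0 0 0;0 0 -0.6 0 0 0;0 0 -0.9 0 0 0;0 0 -0.9 0 0 0;0 0 -0.8 0 0 0;0 0 0 0 0 0' 80| sed -n '2p;4p'; python3 -c "
from h import *;snap('top','t2');snap('wrist','w3')
plan(.6215,.137,.15,103)
a=cv2.imread('pics/t2.png')[155:260,315:470];cv2.imwrite('pics/c2.png',np.vstack([cv2.resize(a,(465,315),interpolation=3)]))"
```

```text
ee_pos: [0.5476, -0.1975, 0.1729]
force: [1.3, -0.7, 1.2]
t 8.65 pos [ 0.5446 -0.1961  0.1661] a 91.41 tilt 0.30 turn -1.93 shift [7.68 3.75 0.4 ]
```

View pics/w3.png

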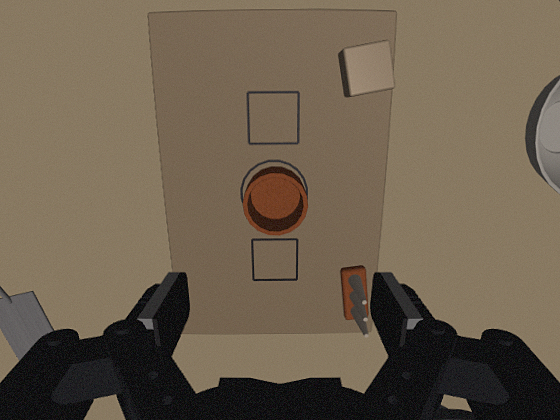

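The dish stands on the ring with its rim centred at about (275.5,204). The squares are at (273.5,117.5) and (275,259.5). I'll check how well it is centred and move on to the nearer tall post.

```bash
python3 - <<'E'
from h import *
w=load('w3')
A=atz(w,273.5,117.5,.015);B=atz(w,275,259.5,.015)
print(A,B,(A+B)/2,np.linalg.norm(A-B),np.degrees(np.arctan2(-(A-B)[0],(A-B)[1])),'dish',atz(w,275.5,204,.053))
t=load('t2');print('top dish depth',end=' ')
C=cloud(t);X=C[180:240,370:415].reshape(-1,3);X=X[(X[:,2]>.043)&(X[:,2]<.062)];print(len(X),cv2.minEnclosingCircle((X[:,:2]*1000).astype(np.float32)))
E
python3 -m creep '0 0 0 0 0 -1;0 0 0 0 0 -0.93;0.5 0.25 0 0 0 0;0.9 0.44 0 0 0 0;0.9 0.44 0 0 0 0;0.9 0.44 0 0 0 0;0.9 0.44 0 0 0 0;0.9 0.44 0 0 0 0;0.9 0.44 0 0 0 0;0.9 0.44 0 0 0 0;0.5 0.25 0 0 0 0;0 0 0 0 0 0;0 0 0 0 0 0' 75; python3 -c "
from h import *;plan(.6215,.137,.15,103);snap('wrist','w4')"
```

```text
[ 0.53996651 -0.12837364  0.015     ] [ 0.54406983 -0.25777879  0.015     ] [ 0.54201817 -0.19307621  0.015     ] 0.12947018956152243 1.8161891493086297 dish [ 0.5431899  -0.19280782  0.053     ]
top dish depth 173 ((543.1848754882812, -194.6081085205078), 26.615922927856445)
t: 9.73
ee_pos: [0.6161, 0.1222, 0.1609]
tcp_rot: [-0.001, 0.622, 0.783, -0.001]
force: [0.1, -1.3, -0.1]
gripper_width: 0.877
gripper_force: 0.0
t 9.73 pos [0.6161 0.1222 0.1609] a 103.12 tilt 0.21 turn 0.02 shift [0.33 0.21 0.27]
```

View pics/w4.png

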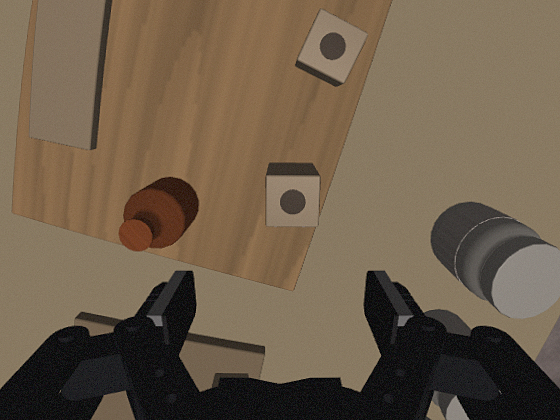

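The post is square to the gripper, with its dot at (293,202). I'll compute its position and the remaining shift.

```bash
python3 - <<'E'
from h import *
w=load('w4');P=atz(w,293,202,.072);print(P,tri(w,(293,202),load('top0'),(245.4,171.5)))
q=[(266,174),(317,173),(320,226),(267,227)];print(np.round([atz(w,*x,.072) for x in q],4))
plan(*((P+[.6215,.1365,0])/2)[:2],.037,103)
E
```

```text
[0.62097538 0.1375784  0.072     ] (array([0.62155151, 0.13591078, 0.06531954]), np.float64(0.0001419943566410834))
[[0.5984 0.1525 0.072 ]
 [0.632  0.1611 0.072 ]
 [0.6439 0.1248 0.072 ]
 [0.6074 0.1155 0.072 ]]
t 9.78 pos [0.6162 0.1211 0.1612] a 103.03 tilt 0.18 turn 0.01 shift [0.36 0.21 3.1 ]
```

```bash
python3 -m creep '0.36 0.21 0.3 0 0 -0.15;0 0 0.7 0 0 0;0 0 0.7 0 0 0;0 0 0.7 0 0 0;0 0 0.5 0 0 0;0 0 0.3 0 0 0;0 0 0 0 0 0' ; python3 -m creep '0 0 0 0 0 0;0 0 0 0 0 0;0 0 0 0 0 0;0 0 0 0 0 0;0 0 0 0 0 0;0 0 0 0 0 0;0 0 0 0 0 0;0 0 0 0 0 0;0 0 0 0 0 0;0 0 0 0 0 0' 0 45; python3 -m creep '0 0 -0.4 0 0 0;0 0 -0.8 0 0 0;0 0 -0.9 0 0 0;0 0 -0.9 0 0 0;0 0 0 0 0 0'; python3 -c "
from h import *;plan(.540,-.129,.15,91.6)"
```

```text
t: 10.37
ee_pos: [0.6191, 0.1354, 0.0308]
tcp_rot: [-0.003, 0.617, 0.787, -0.003]
force: [-0.4, -0.9, -0.8]
gripper_width: 0.878
gripper_force: 0.0
t: 11.2
ee_pos: [0.6239, 0.1372, 0.0374]
tcp_rot: [0.002, 0.616, 0.787, 0.001]
force: [-1.4, -0.5, 6.1]
gripper_width: 0.438
gripper_force: 47.1
t: 11.62
ee_pos: [0.627, 0.1379, 0.1648]
tcp_rot: [0.005, 0.616, 0.787, 0.005]
force: [1.9, -0.3, 0.3]
gripper_width: 0.439
gripper_force: 46.5
t 11.62 pos [0.627  0.1379 0.1648] a 103.90 tilt 0.87 turn 2.05 shift [-6.61 -2.36  0.37]
```

```bash
python3 -m creep '0 0 0 0 0 1;0 0 0 0 0 1;0 0 0 0 0 0.05;-0.4 -0.15 0 0 0 0;-0.8 -0.29 0 0 0 0;-0.8 -0.29 0 0 0 0;-0.8 -0.29 0 0 0 0;-0.8 -0.29 0 0 0 0;-0.8 -0.29 0 0 0 0;-0.8 -0.29 0 0 0 0;-0.8 -0.29 0 0 0 0;-0.5 -0.18 0 0 0 0;-0.11 0 0 0 0 0;0 0 0 0 0 0;0 0 0 0 0 0;0 0 0 0 0 0;0 0 0 0 0 0'; python3 -c "
from h import *;plan(.540,-.129,.0404,91.6);snap('wrist','w5')"
```

```text
t: 13.03
ee_pos: [0.5354, -0.1286, 0.1547]
tcp_rot: [-0.0, 0.696, 0.718, 0.0]
force: [0.1, -0.2, -1.3]
gripper_width: 0.438
gripper_force: 46.3
t 13.03 pos [ 0.5354 -0.1286  0.1547] a 91.71 tilt 0.02 turn 0.02 shift [-0.01  0.12  2.86]
```

View pics/w5.png

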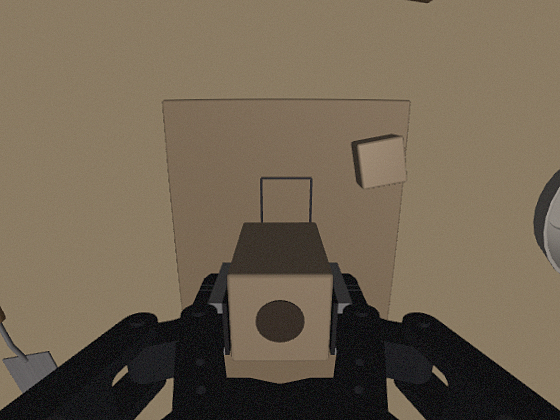

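The square's far edge is at row 178, columns 261–311, and the held post's dot is at (280,321).

```bash
python3 - <<'E'
from h import *
w=load('w5')
L,T=atz(w,261.3,178,.015),atz(w,311.3,178,.015);print(L,T,'sq centre',(L+T)/2-np.array([-.021*.028,.021,0]),np.linalg.norm(L-T))
P=[atz(w,*q,.1893) for q in[(228,274),(333,274),(331,360),(230,360)]];print('post',np.mean(P,0),np.round(P,4),'dot',atz(w,280,321,.1893))
plan(.540,-.129,.0404,91.6)
E
```

```text
[ 0.51862855 -0.108293    0.015     ] [ 0.56027728 -0.1069807   0.015     ] sq centre [ 0.54004091 -0.12863685  0.015     ] 0.04166940000085991
post [ 0.53484826 -0.12614844  0.1893    ] [[ 0.5161 -0.1084  0.1893]
 [ 0.5524 -0.1072  0.1893]
 [ 0.5548 -0.1439  0.1893]
 [ 0.5161 -0.1451  0.1893]] dot [ 0.534686   -0.12679179  0.1893    ]
t 13.08 pos [ 0.5354 -0.1287  0.1548] a 91.70 tilt 0.02 turn 0.02 shift [-0.01  0.12  2.86]
```

```bash
python3 -m creep '-0.02 0.12 0.3 0 0 0;0 0 0.7 0 0 0;0 0 0.7 0 0 0;0 0 0.6 0 0 0;0 0 0.3 0 0 0;0 0 0.12 0 0 0;0 0 0.06 0 0 0;0 0 0 0 0 0;0 0 0 0 0 0;0 0 0 0 0 0' |sed -n '2p;4p';python3 -m creep '0 0 0.04 0 0 0;0 0 0.02 0 0 0;0 0 0 0 0 0' |sed -n '2p;4p';python3 -m creep '0 0 0.03 0 0 0;0 0 0 0 0 0' |sed -n '2p;4p'
```

```text
ee_pos: [0.5413, -0.1308, 0.0455]
force: [0.4, -0.8, -1.7]
ee_pos: [0.5401, -0.1305, 0.0416]
force: [0.2, 0.5, -1.3]
ee_pos: [0.5403, -0.1305, 0.0404]
force: [-0.2, 0.2, 0.6]
```

```bash
python3 -m creep '0.03 0 -0.02 0 0 0;0 0 0.02 0 0 0;0 0 0.03 0 0 0;0 0 0 0 0 0' |sed -n '2p;4p';python3 -m creep '0 0 0.02 0 0 0;0 0 0.02 0 0 0;0 0 0 0 0 0' |sed -n '2p;4p'
```

```text
ee_pos: [0.5401, -0.1291, 0.0404]
force: [-4.1, 1.9, 8.9]
ee_pos: [0.5401, -0.1291, 0.0404]
force: [-9.9, 3.9, 17.9]
```

```bash
python3 -m creep '0 0 -0.03 0 0 0;0 0 0 0 0 0;0 0 0 0 0 0;0 0 0 0 0 0;0 0 0 0 0 0;0 0 0 0 0 0;0 0 -0.4 0 0 0;0 0 -0.8 0 0 0;0 0 -0.9 0 0 0;0 0 -0.8 0 0 0;0 0 0 0 0 1;0 0 0 0 0 1;0 0 0 0 0 1;0 0 0 0 0 0.27;0 0 0 0 0 0;0 0 0 0 0 0' 75|sed -n '2p;4p'; python3 -c "
from h import *;snap('top','t3');plan(.5346,.304,.15,72)
C=cloud(load('t3'));X=C[195:225,345:382].reshape(-1,3);X=X[(X[:,2]>.066)&(X[:,2]<.085)];print(len(X),cv2.minAreaRect((X[:,:2]*1000).astype(np.float32)))"
```

```text
ee_pos: [0.5398, -0.1291, 0.1543]
force: [0.2, 0.8, -0.1]
t 16.30 pos [ 0.5398 -0.1291  0.1543] a 72.02 tilt 0.02 turn 0.00 shift [10.26 -3.47  0.11]
252 ((539.8486938476562, -125.57238006591797), (37.87959289550781, 32.53444290161133), 1.696217656135559)
```

```bash
python3 -m creep '0.4 -0.14 0 0 0 0;0.9 -0.3 0 0 0 0;0.9 -0.3 0 0 0 0;0.9 -0.3 0 0 0 0;0.9 -0.3 0 0 0 0;0.9 -0.3 0 0 0 0;0.9 -0.3 0 0 0 0;0.9 -0.3 0 0 0 0;0.9 -0.3 0 0 0 0;0.9 -0.3 0 0 0 0;0.9 -0.3 0 0 0 0;0.5 -0.2 0 0 0 0;0 0 0 0 0 0;0 0 0 0 0 0;0 0 0 0 0 0' |sed -n '2p;4p'; python3 -c "
from h import *;snap('wrist','w6');snap('top','t4');plan(.5346,.304,.037,72)
C=cloud(load('t4'));X=C[195:225,345:382].reshape(-1,3);X=X[(X[:,2]>.066)&(X[:,2]<.085)];print(len(X),cv2.minAreaRect((X[:,:2]*1000).astype(np.float32)))"
```

```text
ee_pos: [0.5354, 0.2881, 0.1542]
force: [0.9, -0.8, -0.1]
t 17.65 pos [0.5357 0.2875 0.1544] a 71.89 tilt 0.03 turn -0.02 shift [ 0.38 -0.15  2.93]
315 ((539.9410400390625, -127.84439086914062), (37.61308288574219, 37.994144439697266), 2.209946393966675)
```

View pics/w6.png

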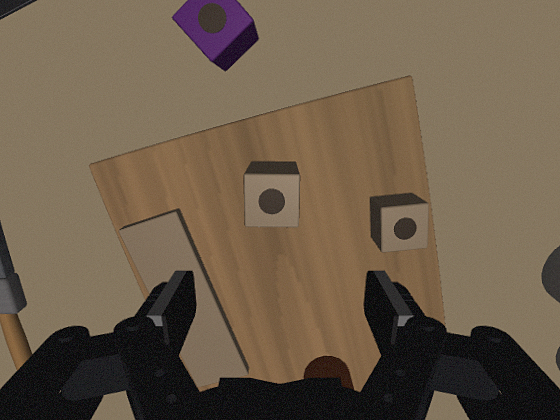

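p3, buff and tall, is square to the gripper at (272,201). The purple one at (212,18) is well clear. The first post measures (0.540,−0.128), which is on its square.

```bash
python3 -m creep '0.38 -0.15 0.3 0 0 0;0 0 0.7 0 0 0;0 0 0.7 0 0 0;0 0 0.7 0 0 0;0 0 0.4 0 0 0;0 0 0.13 0 0 0;0 0 0 0 0 0;0 0 0 0 0 0' |sed -n '2p;4p'; python3 -m creep '0 0 0 0 0 0;0 0 0 0 0 0;0 0 0 0 0 0;0 0 0 0 0 0;0 0 0 0 0 0;0 0 0 0 0 0;0 0 0 0 0 0;0 0 0 0 0 0;0 0 0 0 0 0;0 0 0 0 0 0' 0 45; python3 -m creep '0 0 -0.4 0 0 0;0 0 -0.8 0 0 0;0 0 -0.9 0 0 0;0 0 -0.9 0 0 0;0 0 -0.3 0 0 0;0 0 0 0 0 -1;0 0 0 0 0 -1;0 0 0 0 0 -1;0 0 0 0 0 -0.3;0 0 0 0 0 0;0 0 0 0 0 0' | sed -n '2p;4,6p'; python3 -c "
from h import *;plan(.544,-.259,.15,91.7)"
```

```text
ee_pos: [0.5353, 0.3046, 0.0383]
force: [-0.9, -0.5, -0.2]
t: 19.15
ee_pos: [0.5356, 0.3055, 0.0391]
tcp_rot: [0.0, 0.809, 0.588, 0.001]
force: [-0.8, 0.4, 6.0]
gripper_width: 0.44
gripper_force: 46.4
ee_pos: [0.5338, 0.3048, 0.1679]
force: [-0.0, 0.9, -2.8]
gripper_width: 0.437
gripper_force: 45.7
t 20.07 pos [0.5338 0.3048 0.1679] a 91.71 tilt 0.12 turn 0.00 shift [-14.1   -0.16   0.45]
```

```bash
python3 -m creep '-0.5 0 0 0 0 0;-0.9 0 0 0 0 0;-0.9 0 0 0 0 0;-0.9 0 0 0 0 0;-0.9 0 0 0 0 0;-0.9 0 0 0 0 0;-0.9 0 0 0 0 0;-0.9 0 0 0 0 0;-0.9 0 0 0 0 0;-0.9 0 0 0 0 0;-0.9 0 0 0 0 0;-0.9 0 0 0 0 0;-0.9 0 0 0 0 0;-0.9 0 0 0 0 0;-0.9 0 0 0 0 0;-0.6 -0.1 0 0 0 0;-0.3 0 0.3 0 0 0;0 0 0 0 0 0;0 0 0 0 0 0;0 0 0 0 0 0' |sed -n '2p;4p'; python3 -c "
from h import *;plan(.544,-.259,.0421,91.7)"
```

```text
ee_pos: [0.5475, -0.2534, 0.1563]
force: [-0.6, 0.4, -1.6]
t 21.73 pos [ 0.5475 -0.2534  0.1563] a 91.80 tilt 0.12 turn 0.02 shift [-0.14 -0.09  2.85]
```

```bash
python3 -m creep '-0.13 -0.09 0.3 0 0 0;0 0 0.7 0 0 0;0 0 0.7 0 0 0;0 0 0.6 0 0 0;0 0 0.3 0 0 0;0 0 0.12 0 0 0;0 0 0 0 0 0;0 0 0 0 0 0;0 0 0 0 0 0' |sed -n '2p;4p';python3 -c "
from h import *;plan(.544,-.2587,.0421,91.7)"
```

```text
ee_pos: [0.5457, -0.2609, 0.0507]
force: [1.1, 0.0, -1.9]
t 22.48 pos [ 0.5457 -0.2609  0.0507] a 91.78 tilt 0.22 turn 0.01 shift [ 0.06 -0.04  0.21]
```

```bash
python3 -m creep '0.06 -0.03 0.06 0 0 0;0 0 0.06 0 0 0;0 0 0.03 0 0 0;0 0 0 0 0 0;0 0 0 0 0 0' |sed -n '2p;4p';python3 -m creep '0 0 0.03 0 0 0;0 0 0.01 0 0 0;0 0 0 0 0 0' |sed -n '2p;4p'
```

```text
ee_pos: [0.543, -0.2577, 0.0425]
force: [-0.2, 0.6, -1.3]
ee_pos: [0.5432, -0.2579, 0.0421]
force: [-3.6, 1.5, 4.2]
```

```bash
python3 -m creep '0 0 0.03 0 0 0;0 0 0.01 0 0 0;0 0 0 0 0 0' |sed -n '2p;4p'
```

```text
ee_pos: [0.5433, -0.258, 0.0421]
force: [-7.0, 3.6, 14.6]
```

```bash
python3 -m creep '0 0 -0.04 0 0 0;0 0 0 0 0 0;0 0 0 0 0 0;0 0 0 0 0 0;0 0 0 0 0 0;0 0 0 0 0 0;0 0 -0.4 0 0 0;0 0 -0.8 0 0 0;0 0 -0.9 0 0 0;0 0 -0.8 0 0 0;0 0 0 0 0 0.3;0 0 0 0 0 0;0 0 0 0 0 0' 85|sed -n '2p;4p'; python3 -c "
from h import *;plan(.4225,.219,.1,89.8)"
```

```text
ee_pos: [0.5428, -0.2576, 0.1565]
force: [0.1, 0.8, -0.8]
t 24.48 pos [ 0.5428 -0.2576  0.1565] a 90.00 tilt 0.04 turn 0.03 shift [11.9  -3.05  1.41]
```

```bash
python3 -m creep '0.4 -0.1 0 0 0 0;0.85 -0.22 0 0 0 0;0.85 -0.22 0 0 0 0;0.85 -0.22 0 0 0 0;0.85 -0.22 0 0 0 0;0.85 -0.22 0 0 0 0;0.85 -0.22 0 0 0 0;0.85 -0.22 0 0 0 0;0.85 -0.22 0 0 0 0;0.85 -0.22 0 0 0 0;0.85 -0.22 0 0 0 0;0.85 -0.22 0 0 0 0;0.85 -0.22 0 0 0 0;0.85 -0.22 0 0 0 0;0.45 -0.1 0 0 0 0;0 0 0 0 0 0;0 0 0 0 0 0;0 0 0 0 0 0' |sed -n '2p;4p'; python3 -c "
from h import *;snap('wrist','w7');snap('top','t5');plan(.4225,.219,.017,89.8)
C=cloud(load('t5'))
for u0,u1 in((345,382),(402,440)):
  X=C[190:225,u0:u1].reshape(-1,3);X=X[(X[:,2]>.066)&(X[:,2]<.085)];print(len(X),cv2.minAreaRect((X[:,:2]*1000).astype(np.float32)))"
```

```text
ee_pos: [0.42, 0.2178, 0.1556]
force: [0.2, 0.0, -0.0]
t 26.08 pos [0.4207 0.2173 0.1562] a 89.89 tilt 0.08 turn 0.02 shift [0.04 0.05 3.48]
317 ((539.9979248046875, -128.03311157226562), (37.30031204223633, 37.879940032958984), 3.1694250106811523)
321 ((543.154296875, -259.66033935546875), (37.11442184448242, 38.016197204589844), 3.3736026287078857)
```

View pics/w7.png

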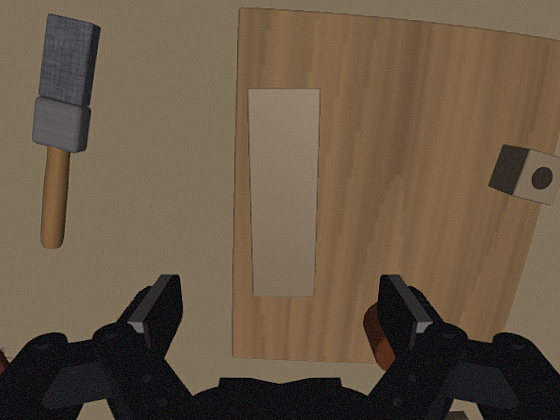

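```bash
python3 - <<'E'
from h import *
w=load('w7');P=[atz(w,*q,.024) for q in[(248.5,89),(320,89),(314.5,296.5),(254,296.5)]];c=np.mean(P,0);print(c,np.round(P,4))
plan(*c[:2],.025,89.8)
C=cloud(load('t5'));X=C[245:282,160:262].reshape(-1,3);X=X[(X[:,2]>.018)&(X[:,2]<.032)];print(cv2.minAreaRect((X[:,:2]*1000).astype(np.float32)))
E
```

```text
[0.42271099 0.21995857 0.024     ] [[0.3952 0.3086 0.024 ]
 [0.4494 0.3086 0.024 ]
 [0.4506 0.1314 0.024 ]
 [0.3957 0.1313 0.024 ]]
t 26.08 pos [0.4207 0.2173 0.1562] a 89.89 tilt 0.08 turn 0.02 shift [0.07 0.05 3.28]
((423.7247009277344, 218.47518920898438), (178.9263458251953, 53.839927673339844), 89.39031219482422)
```

```bash
python3 -m creep '0.05 0.05 0.3 0 0 0;0 0 0.7 0 0 0;0 0 0.7 0 0 0;0 0 0.6 0 0 0;0 0 0.4 0 0 0;0 0 0.3 0 0 0;0 0 0.15 0 0 0;0 0 0.1 0 0 0;0 0 0 0 0 0;0 0 0 0 0 0;0 0 0 0 0 0' |sed -n '2p;4p'; python3 -c "
from h import *;plan(.4227,.219,.0135,89.8)"
```

```text
ee_pos: [0.4238, 0.2205, 0.0279]
force: [1.1, 0.0, -0.1]
t 27.00 pos [0.4238 0.2205 0.0279] a 89.95 tilt 0.11 turn 0.03 shift [-0.04 -0.03  0.36]
```

```bash
python3 -m creep '-0.04 -0.02 0.15 0 0 0;0 0 0.1 0 0 0;0 0 0.06 0 0 0;0 0 0.03 0 0 0;0 0 0 0 0 0;0 0 0 0 0 0' |sed -n '2p;4p'; python3 -m creep '0 0 0 0 0 0;0 0 0 0 0 0;0 0 0 0 0 0;0 0 0 0 0 0;0 0 0 0 0 0;0 0 0 0 0 0;0 0 0 0 0 0;0 0 0 0 0 0' 0 70
```

```text
ee_pos: [0.4221, 0.2187, 0.0132]
force: [-0.3, -0.5, 0.4]
t: 28.17
ee_pos: [0.423, 0.219, 0.0142]
tcp_rot: [0.0, 0.707, 0.707, 0.001]
force: [-0.5, 0.3, 6.0]
gripper_width: 0.626
gripper_force: 74.4
```

```bash
python3 -m creep '0 0 -0.2 0 0 0;0 0 -0.4 0 0 0;0 0 -0.6 0 0 0;0 0 -0.7 0 0 0;0 0 -0.7 0 0 0;0 0 -0.6 0 0 0;0 0 -0.3 0 0 0;0 0 -0.1 0 0 0;0 0 0 0 0 0;0 0 0 0 0 0;0 0 0 0 0 0' ; python3 -c "
from h import *;snap('wrist','w8');snap('side','s8');plan(.5416,-.194,.15,91.6)"
```

```text
t: 29.08
ee_pos: [0.4207, 0.2182, 0.1548]
tcp_rot: [-0.001, 0.707, 0.707, -0.002]
force: [0.6, 0.3, -3.6]
gripper_width: 0.63
gripper_force: 74.3
t 29.18 pos [0.421  0.2183 0.1553] a 89.96 tilt 0.20 turn -0.27 shift [-10.39   2.72   0.13]
```

View pics/w8.png

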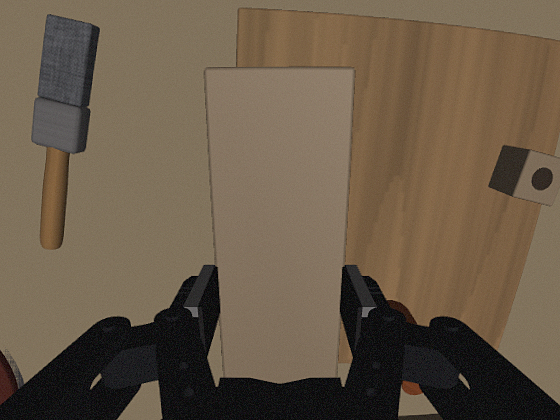

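```bash
python3 -m creep '0 0 0 0 0 -0.27;-0.3 0.08 0 0 0 0;-0.6 0.16 0 0 0 0;-0.7 0.19 0 0 0 0;-0.7 0.19 0 0 0 0;-0.7 0.19 0 0 0 0;-0.7 0.19 0 0 0 0;-0.7 0.19 0 0 0 0;-0.7 0.19 0 0 0 0;-0.7 0.19 0 0 0 0;-0.7 0.19 0 0 0 0;-0.7 0.19 0 0 0 0;-0.7 0.19 0 0 0 0;-0.7 0.19 0 0 0 0;-0.7 0.18 0 0 0 0;-0.6 0.12 0 0 0 0;-0.4 0.09 0 0 0 0;-0.1 0 0 0 0 0;0 0 0 0 0 0;0 0 0 0 0 0' |sed -n '2p;4,5p'; python3 -c "
from h import *;snap('wrist','w9');snap('top','t9');plan(.5416,-.194,.0772,91.6)
w=load('w9');C=cloud(load('t9'))
X=C[150:270,330:460].reshape(-1,3);X=X[(X[:,2]>.145)&(X[:,2]<.178)];print(len(X),X.mean(0),X.min(0),X.max(0))"
```

```text
ee_pos: [0.542, -0.1933, 0.1566]
force: [-0.7, -0.4, -2.0]
gripper_width: 0.623
t 30.95 pos [ 0.5421 -0.1928  0.1569] a 91.65 tilt 0.06 turn 0.01 shift [-0.03 -0.01  1.99]
1489 [ 0.54044715 -0.14980753  0.16597824] [ 0.50376642 -0.20072814  0.15489629] [ 0.58074982 -0.1012065   0.17795482]
```

View pics/w9.png

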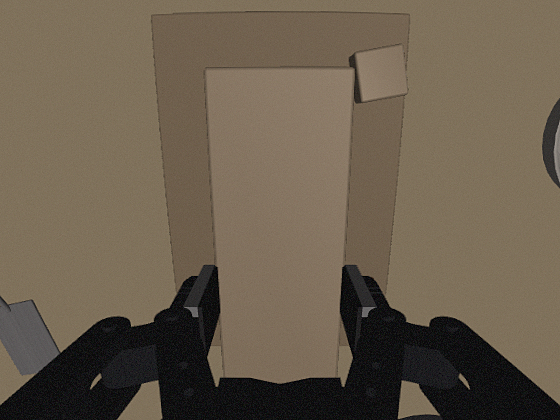

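```bash
python3 - <<'E'
from h import *
w=load('w9');C=cloud(w)
for v in (80,130,180,230,280,340):
    X=C[v-3:v+4,240:320].reshape(-1,3);print(v,np.median(X,0).round(4))
for z in(.165,.167):
    L,T=atz(w,205.5,68.5,z),atz(w,354,68,z);print(z,L,T,np.linalg.norm(L-T),'yaw',np.degrees(np.arctan2((T-L)[1],(T-L)[0])))
m=load('t9');C=cloud(m);X=C[150:270,330:460].reshape(-1,3);X=X[(X[:,2]>.155)&(X[:,2]<.173)&(abs(X[:,0]-.541)<.02)];print('end y',np.percentile(X[:,1],[.5,99.5]),np.polyfit(X[:,1],X[:,2],1))
E
```

```text
80 [ 0.5387 -0.1073  0.1649]
130 [ 0.5391 -0.1254  0.165 ]
180 [ 0.5396 -0.1448  0.1648]
230 [ 0.5402 -0.1657  0.1648]
280 [ 0.5408 -0.1887  0.1648]
340 [ 0.5419 -0.2199  0.1648]
0.165 [ 0.5114735  -0.10390891  0.165     ] [ 0.56575998 -0.10216599  0.165     ] 0.054314451725613146 yaw 1.838907410523227
0.167 [ 0.51189121 -0.10412735  0.167     ] [ 0.56536064 -0.10241066  0.167     ] 0.053496978295771956 yaw 1.838907410523217
end y [-0.19892878 -0.10204677] [-0.0056486   0.16506005]
```

```bash
python3 -m creep '-0.03 0 0.2 0 0 0;0 0 0.4 0 0 0;0 0 0.5 0 0 0;0 0 0.35 0 0 0;0 0 0.2 0 0 0;0 0 0.1 0 0 0;0 0 0.03 0 0 0;0 0 0 0 0 0;0 0 0 0 0 0;0 0 0 0 0 0' |sed -n '2p;4,5p'; python3 -c "
from h import *;plan(.5416,-.194,.0772,91.6)"
```

```text
ee_pos: [0.5432, -0.1957, 0.0873]
force: [-0.4, 0.1, -2.8]
gripper_width: 0.627
t 31.78 pos [ 0.5432 -0.1957  0.0873] a 91.59 tilt 0.12 turn -0.00 shift [ 0.04 -0.04  0.25]
```

```bash
python3 -m creep '0.04 -0.04 0.05 0 0 0;0 0 0.04 0 0 0;0 0 0.04 0 0 0;0 0 0 0 0 0;0 0 0 0 0 0' |sed -n '2p;4p'; python3 -m creep '0 0 0.03 0 0 0;0 0 0.02 0 0 0;0 0 0 0 0 0;0 0 0 0 0 0' |sed -n '2p;4p'
```

```text
ee_pos: [0.5406, -0.1937, 0.0807]
force: [0.5, 0.1, -2.9]
ee_pos: [0.5407, -0.1937, 0.0788]
force: [-0.4, -0.2, -2.1]
```

```bash
python3 -m creep '0 0 0.03 0 0 0;0 0 0 0 0 0;0 0 0 0 0 0' |sed -n '2p;4p'; python3 -m creep '0 0 0.03 0 0 0;0 0 0 0 0 0;0 0 0 0 0 0' |sed -n '2p;4p'
```

```text
ee_pos: [0.5407, -0.1937, 0.0776]
force: [-0.2, -0.5, -2.4]
ee_pos: [0.541, -0.1938, 0.0773]
force: [-2.6, 0.9, 3.5]
```

```bash
python3 -m creep '0 0 0 0 0 0;0 0 0 0 0 0;0 0 0 0 0 0;0 0 0 0 0 0;0 0 0 0 0 0;0 0 0 0 0 0;0 0 -0.2 0 0 0;0 0 -0.5 0 0 0;0 0 -0.8 0 0 0;0 0 -0.8 0 0 0;0 0 0 0 0 0.2;0 0 0 0 0 0;0 0 0 0 0 0' 85|sed -n '2p;4p'; python3 -c "
from h import *;plan(.524,.098,.17,90)"
```

```text
ee_pos: [0.5407, -0.1937, 0.1688]
force: [-0.6, 0.5, 0.9]
t 34.12 pos [ 0.5407 -0.1937  0.1688] a 90.40 tilt 0.02 turn 0.07 shift [ 7.29 -0.42 -0.03]
```

```bash
python3 -m creep '0.4 -0.03 0 0 0 0;0.9 -0.05 0 0 0 0;0.9 -0.05 0 0 0 0;0.9 -0.05 0 0 0 0;0.9 -0.05 0 0 0 0;0.9 -0.05 0 0 0 0;0.9 -0.05 0 0 0 0;0.6 -0.04 0 0 0 0;0.3 0 0 0 0 0;0 0 0 0 0 0;0 0 0 0 0 0;0 0 0 0 0 0' |sed -n '2p;4p'; python3 -c "
from h import *;snap('wrist','w10');snap('top','t10');snap('side','s10');plan(.524,.098,.036,90)
C=cloud(load('t10'));X=C[180:235,335:450].reshape(-1,3);X=X[(X[:,2]>.08)&(X[:,2]<.097)];print(len(X),X[:,2].mean(),cv2.minAreaRect((X[:,:2]*1000).astype(np.float32)))
a=cv2.imread('pics/s10.png')[130:230,215:345];b=cv2.imread('pics/w10.png')
cv2.imwrite('pics/c10.png',np.hstack([cv2.resize(b,(440,330)),cv2.resize(a,(360,330),interpolation=3)]))"
```

```text
ee_pos: [0.5239, 0.0733, 0.1679]
force: [0.1, 0.2, -0.7]
t 35.27 pos [0.5243 0.0729 0.1684] a 90.28 tilt 0.02 turn 0.05 shift [ 0.63 -0.01  3.31]
2236 0.08651152036575088 ((540.9569091796875, -193.4046173095703), (56.010101318359375, 181.27322387695312), 1.7207006216049194)
```

View pics/c10.png

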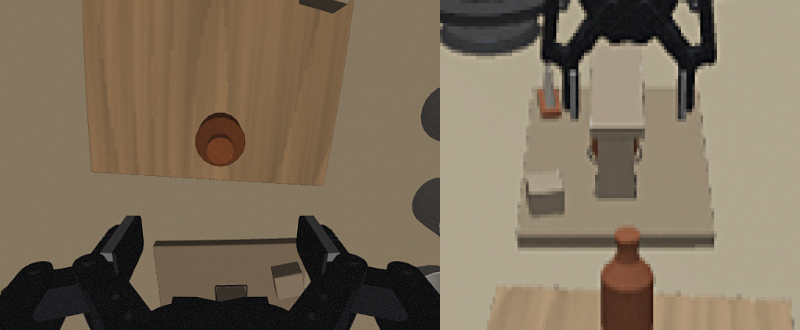

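The bridge is level at (0.541,−0.193), yaw 1.7°, with its top at z≈0.0865. The bottle's top is at full-resolution wrist pixel (280,191).

```bash
python3 -c "
from h import *
P=atz(load('w10'),280,191,.097);print(P);plan(P[0],(P[1]+.097)/2,.036,90)"
```

```text
[0.52315648 0.09891024 0.097     ]
t 35.27 pos [0.5243 0.0729 0.1684] a 90.28 tilt 0.02 turn 0.05 shift [ 0.63 -0.03  3.31]
```

```bash
python3 -m creep '0.3 -0.02 0 0 0 0;0.33 0 0.2 0 0 0;0 0 0.5 0 0 0;0 0 0.7 0 0 0;0 0 0.7 0 0 0;0 0 0.5 0 0 0;0 0 0.35 0 0 0;0 0 0.2 0 0 0;0 0 0.1 0 0 0;0 0 0 0 0 0;0 0 0 0 0 0;0 0 0 0 0 0' |sed -n '2p;4p'; python3 -m creep '0 0 0 0 0 0;0 0 0 0 0 0;0 0 0 0 0 0;0 0 0 0 0 0;0 0 0 0 0 0;0 0 0 0 0 0;0 0 0 0 0 0;0 0 0 0 0 0;0 0 0 0 0 0' 0 40;python3 -c "
from h import *;plan(.543,-.259,.18,91.7)"
```

```text
ee_pos: [0.5244, 0.0994, 0.04]
force: [-0.0, 0.6, -1.0]
t: 37.02
ee_pos: [0.524, 0.0994, 0.0394]
tcp_rot: [0.001, 0.705, 0.709, 0.001]
force: [-0.6, 0.4, 5.8]
gripper_width: 0.548
gripper_force: 41.7
t 37.02 pos [0.524  0.0994 0.0394] a 90.39 tilt 0.09 turn -0.22 shift [-8.97  0.21 -3.51]
```

```bash
python3 -m creep '0 0 -0.2 0 0 0;0 0 -0.5 0 0 0;0 0 -0.8 0 0 0;0 0 -0.8 0 0 0;0 0 -0.7 0 0 0;0 0 -0.4 0 0 0;0 0 -0.1 0 0 -0.22;-0.3 0 0 0 0 0;-0.7 0.02 0 0 0 0;-0.9 0.02 0 0 0 0;-0.9 0.02 0 0 0 0;-0.9 0.02 0 0 0 0;-0.9 0.02 0 0 0 0;-0.9 0.02 0 0 0 0;-0.9 0.03 0 0 0 0;-0.9 0.03 0 0 0 0;-0.8 0.03 0 0 0 0;-0.5 0 0 0 0 0;-0.3 0 0 0 0 0;0 0 0 0 0 0' |sed -n '2p;4,5p';python3 -m creep '0 0 0 0 0 0;0 0 0 0 0 0' |sed -n '2p;4,5p'; python3 -c "
from h import *;snap('wrist','w11');plan(.543,-.2587,.1144,91.7)"
```

```text
ee_pos: [0.5405, -0.2582, 0.1758]
force: [-0.1, -0.2, -1.0]
gripper_width: 0.545
ee_pos: [0.5417, -0.2549, 0.1774]
force: [0.0, -0.7, -1.7]
gripper_width: 0.54
t 38.90 pos [ 0.5419 -0.2548  0.1777] a 91.79 tilt 0.09 turn 0.01 shift [-0.1   0.02  1.58]
```

View pics/w11.png

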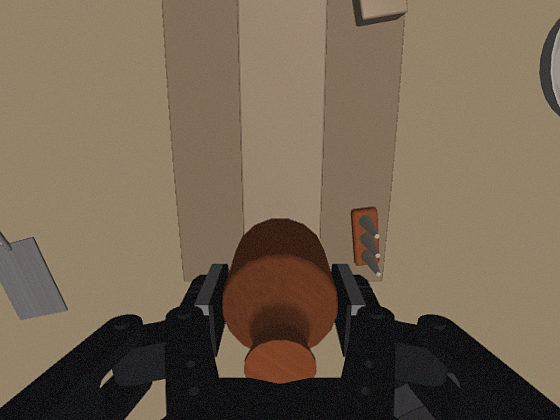

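The bottle is over the bridge at the cone end, with the cones at (366,237) in the same view. I'll lower it.

```bash
python3 -m creep '-0.09 0.02 0.1 0 0 0;0 0 0.3 0 0 0;0 0 0.4 0 0 0;0 0 0.3 0 0 0;0 0 0.15 0 0 0;0 0 0.05 0 0 0;0 0 0 0 0 0;0 0 0 0 0 0;0 0 0 0 0 0' |sed -n '2p;4,5p';python3 -c "
from h import *;plan(.543,-.2587,.1144,91.7)"
```

```text
ee_pos: [0.5437, -0.2602, 0.1275]
force: [0.3, -0.2, -0.8]
gripper_width: 0.542
t 39.65 pos [ 0.5437 -0.2602  0.1275] a 91.71 tilt 0.10 turn 0.00 shift [ 0.04 -0.02  0.33]
```

```bash
python3 -m creep '0.02 -0.02 0.1 0 0 0;0 0 0.08 0 0 0;0 0 0.05 0 0 0;0 0 0 0 0 0;0 0 0 0 0 0' |sed -n '2p;4p'; python3 -m creep '0 0 0.04 0 0 0;0 0 0 0 0 0;0 0 0 0 0 0' |sed -n '2p;4p'; python3 -m creep '0 0 0.03 0 0 0;0 0 0 0 0 0;0 0 0 0 0 0' |sed -n '2p;4p'
```

```text
ee_pos: [0.5421, -0.259, 0.117]
force: [0.6, 0.5, -1.9]
ee_pos: [0.5423, -0.2591, 0.1157]
force: [0.3, -0.1, -1.0]
ee_pos: [0.5423, -0.2591, 0.1145]
force: [0.5, -0.7, -0.0]
```

```bash
python3 -m creep '0 0 0.03 0 0 0;0 0 0 0 0 0;0 0 0 0 0 0' |sed -n '2p;4p'
```

```text
ee_pos: [0.5425, -0.2592, 0.1145]
force: [-3.0, 2.8, 6.0]
```

Contact. I'll release, lift straight up past the neck, and check.

```bash
python3 -m creep '0 0 -0.01 0 0 0;0 0 0 0 0 0;0 0 0 0 0 0;0 0 0 0 0 0;0 0 0 0 0 0;0 0 0 0 0 0;0 0 -0.2 0 0 0;0 0 -0.5 0 0 0;0 0 -0.7 0 0 0;0 0 -0.7 0 0 0;0 0 -0.7 0 0 0;0 0 -0.4 0 0 0;-0.6 0 0 0 0 0;-0.8 0 0 0 0 0;-0.8 0 0 0 0 0;-0.6 0 0 0 0 0;0 0 0 0 0 0;0 0 0 0 0 0' 85|sed -n '2p;4p'; python3 -c "
from h import *;snap('top','t12');snap('side','s12');snap('wrist','w12')
C=cloud(load('t12'));X=C[180:235,335:450].reshape(-1,3)
B=X[(X[:,2]>.08)&(X[:,2]<.097)];print(len(B),B[:,2].mean(),cv2.minAreaRect((B[:,:2]*1000).astype(np.float32)))
N=X[(X[:,2]>.115)&(X[:,2]<.18)];print(len(N),N.mean(0),N[:,2].max(),cv2.minEnclosingCircle((N[:,:2]*1000).astype(np.float32)))
a=cv2.imread('pics/s12.png')[130:310,200:360];b=cv2.imread('pics/t12.png')[140:290,140:470]
cv2.imwrite('pics/c12.png',np.hstack([cv2.resize(b,(480,360),interpolation=3),cv2.resize(a,(320,360),interpolation=3)]))"
```

```text
ee_pos: [0.5454, -0.372, 0.242]
force: [-0.1, 0.9, 0.6]
1856 0.08655619346899991 ((540.8983764648438, -192.49252319335938), (55.90523910522461, 179.50408935546875), 1.6906561851501465)
464 [ 0.54142433 -0.25216266  0.14472482] 0.17422547203961636 ((542.4169921875, -260.12335205078125), 23.546140670776367)
```

View pics/c12.png

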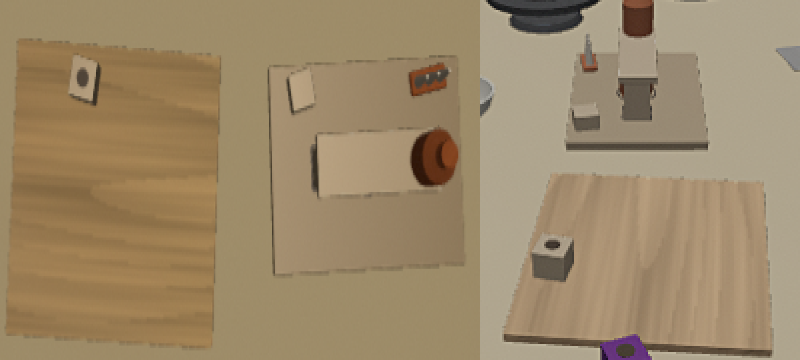

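The bottle stands at (0.542,−0.260), directly above the cone-side post. The bridge is level and centred over the dish, the short post hasn't moved, and the robot is clear. Handing in.

```bash
python3 -c "
from rig import bot;print(bot.hand_in())"
```

```text
the job is handed in; nothing more can be done
None
```

The job is done and handed in at about 42 s of the 125 s allowed: dish on the ring, posts on both squares, narrow shelf level and centred across them, bottle upright above the cone-side post, and short post left where it was.

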